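# Start the quick nut on the hub stand

## Task

Pick the flat brass quick nut (the ring with two blue stripes) off the bench and rest it level on the end of the hub stand's upright threaded spindle, its stripes about square to the red line across the spindle's nose and hub. Turn it backward, anticlockwise seen from above, until you feel it drop into the thread, then forward, clockwise, one full turn (regrip as often as you need), and finish still gripping the started nut. Leave the other things on the bench where they lie.

Things in the scene. Friction and masses are not known exactly. Their poses are not given: they have to be found in the camera images.
- nut_center (a point): Centre (half-way up) of the loose quick nut: flat brass ring lying on the bench, twelve-sided, 60 mm across flats, 62 over corners, 8 mm thick, 110 g, bore 38.4 mm. z up. Flats face along its x axis and every 30 degrees from it: grip across any of these. On its x axis, +x and -x alike, a tab juts into the bore; a blue stripe across the upper face marks each.
- quick_nut: The quick nut (origin: centre of its underside; axes as nut_center). Its two tabs run in the thread: each an arc 30 degrees (8 mm) wide, 2 mm high, at mid height, reaching in to 14.2 mm from the centre. The underside of the bore is flared to 41.6 mm, which helps the nut, let go over the nose, to centre itself.
- hub_stand: The fixed hub stand, origin at the centre of its base on the bench, z up, x along the red line across nose and hub: red round base 160 mm across and 18 mm high, then an aluminium wheel hub up to 57 mm above the bench and 42 mm in radius, then the bare upright steel spindle, thread 36 mm in diameter, 122 mm tall in all.
- spindle_end (a point): On the spindle axis at the level of the thread's flat end faces, 105 mm above the bench; axes as hub_stand. A nose, 26 mm thick tapering to 10, stands 17 mm above it and goes through the nut. End faces: two, each 105 degrees wide, centred on +y and -y. With a tab on each, the nut's centre is 1 mm above this point. Between them, at +x and -x, are gaps 75 degrees wide.
- gap_mid (a point): Middle of the +x gap, 16 mm from the axis, level with the end faces (the -x gap is alike). Turned anticlockwise from above, the tabs slide along the faces and drop about 5 mm into the gaps: nut centre then 3 to 5 mm below spindle_end. At the other end of each face a tooth 3 mm high, 7 degrees wide, stops a nut turned clockwise.
- thread_mid (a point): On the spindle axis 16 mm below spindle_end: the nut's centre comes about here, a full turn past the drop. Right-hand two-start thread, 12 mm down per clockwise turn, about 1 mm of play all round; from the gaps the tabs pass under the end faces. It turns with little effort and friction holds the nut when let go.
- spacer_mid (a point): bystander: centre of a plain dark steel spacer ring, 56 mm across, bore 32 mm, 10 mm thick, no stripes; leave alone
- bearing_mid (a point): bystander: centre of a steel ball bearing, 54 mm across, 12 mm thick; leave alone
- spray_can: bystander: white and blue spray can, 54 mm across, 170 mm tall, origin under its foot; leave alone
- jar: bystander: amber glass jar with black lid, 64 mm across, 90 mm tall, origin under its foot; leave alone
- spanner: bystander: steel spanner lying flat, 200 mm long; origin mid-length on the bench; leave alone
- screwdriver: bystander: screwdriver with red handle, lying; origin mid-length on the bench; leave alone
- mallet: bystander: rubber mallet with wooden handle, 270 mm long, lying; origin mid-length on the bench; leave alone
Not all that is in view belongs to the job. What is shaped like the quick_nut but green or purple is not meant.

How it is judged:
By the outcome, as a careful person would: the job done as asked, in the order asked, and still so for the second after the job is handed in, while the arm keeps its last pose, push and grip.
It also fails if it takes over 72 s, if anything falls off the work surface, if the arm or the gripper's body presses on something with over 40 N, if the wrist force passes 120 N, or if a joint passes its speed limit or range.

## Robot

A 7-joint arm with a two-finger parallel gripper is mounted at the origin on the work surface. World frame = base frame: x ahead of the robot, y to its left, z up, the work surface at z = 0. Lengths are in m, angles in rad, forces in N, time in s.
With the tool pointing down it reaches from about 0.4 to 0.85 m from the base axis. Payload 4.4 kg.
Tool frame: the origin (TCP) lies midway between the tips of the shut fingers; the grasp point (between the pads) lies 19 mm behind it (pinch_z is the distance from the TCP to the grasp point, in m); z points along the fingers, x is the direction in which the jaws open and shut, and the axes are right-handed (so a half turn about z gives the same grasp; the last joint's range is limited). The gripper opens to 94 mm and grips with 3 to 60 N. Pads are 16 mm wide; open, the fingers measure 119 mm over their backs; the gripper's body (75 mm by 177 mm) begins 78 mm behind the grasp point.
Start: joints at [-1.365, 0.628, 0.038, 1.517, -0.027, 0.996, -0.02], TCP at [0.174, 0.626, 0.205] pointing down, gripper open.
Joint ranges: [-3.06, 3.06], [-0.37, 2.12], [-1.25, 1.32], [0.18, 2.47], [-1.1, 4.24], [0.23, 1.98], [-2.94, 2.94]. Speed limits (rad/s): [2.57, 2.57, 3.14, 3.14, 3.14, 3.14, 3.14].

## Interface

Orientations are given as a unit quaternion [x, y, z, w].
In Python, from rig import observe, grab_frame, get_calibration, finish_job, pinch_z gives the robot as it stands.
- The arm moves only by the shell command python3 -m crank 'ROWS' [FORCE]. ROWS is text: rows parted by semicolons, each of 7 numbers parted by spaces: the shift along the world's x, y, z as a fraction of full scale, then the turn, a rotation vector about the world's x, y, z as a fraction of full scale, then the opening, from -1 (shut) to 1 (fully open). A call has 1 to 8 rows; each row shifts and turns the commanded pose from where the row before left it; what a row does not reach is not made up. Full scale, the value 1, is 0.025 m for a shift and 0.15 rad for a turn. A row lasts 1/10 s, in which the tool goes at most 50 mm and 8.59 degrees, less where a joint would pass 70% of its speed; a pose out of reach is approached as far as the arm can. A call with a number of a shift or a turn outside -1 to 1 is refused whole. A call with a gripper value outside its range is refused whole. The fingers move at their own pace and stop on an object; FORCE is the grip in N (left out, the last holds). Time passes only in rows, so rows that do not move let the fingers close. It gives the time, the measured TCP pose, the force and the opening at its end, in the units of the state.
- observe(): the state, without advancing time (a new reading comes with each control period).
- grab_frame(name): name is "side" or "top" or "wrist"; returns (picture, depth): 480x640x3 uint8, blue, green, red; 480x640 float32, m along the optical axis (not along the pixel's ray), 0 where there is no reading.
- get_calibration(name): a dict with "K" (3x3 intrinsics, pixels), "k1" (the pictures are not rectified: a ray, as slopes to the right and down, at radius r is drawn at 1 + k1 r^2 times it, then the intrinsics apply), "position" and "orientation" of the camera in the world. Camera axes: x right, y down, z forward; pixel columns grow to the right and rows downward; lengths in m; the calibration is good to about 2 mm. A picture is of the moment at which its call begins: read the wrist's pose just before it. get_calibration takes no time and is no camera call; for the wrist camera it gives the pose at the moment of the call.
- finish_job(): hands the job in, once; it reports no verdict.
The state is a dict: "time_s": time; "joint_pos": joint angles; "qvel": joint speeds; "joint_efforts": joint torques, N m; "ee_pos": TCP position; "eef_rot": TCP orientation; "ft_force": force on the tool from outside, world axes, zero at the start; "moment": the same for the moment, N m; "grip_width": finger opening in m.
Only numpy, scipy, OpenCV 4.12 (cv2) and the standard library are available. Lean on these libraries where they do the work, as an engineer would, in place of code of your own. Each camera call takes 0.05 s, during which the arm holds its last target.

## Working session

There is one attempt and no reset: what is moved stays moved. The work goes in short steps, Python scripts to look and compute and a shell command to move; the robot and the scene stay as the last step left them, time stands still between calls to the robot, and variables do not carry over. Pictures are saved under pics/ and viewed, and the job is handed in when it is done.

```bash
ls; mkdir -p pics; cat > h.py <<'E'
import numpy as np,cv2
from rig import observe,grab_frame,get_calibration,pinch_z
from scipy.spatial.transform import Rotation as R
def ray(c,u,v):
    K=np.array(c["K"]);k=c["k1"]
    x=(u-K[0,2])/K[0,0];y=(v-K[1,2])/K[1,1]
    rd=np.hypot(x,y);r=rd
    for _ in range(30): r=rd/(1+k*r*r)
    s=r/rd if rd>0 else 1
    d=R.from_quat(c["orientation"]).apply([x*s,y*s,1.])
    return np.array(c["position"]),d
def onz(c,u,v,z):
    p,d=ray(c,u,v); return p+d*(z-p[2])/d[2]
def proj(c,P):
    q=R.from_quat(c["orientation"]).inv().apply(np.array(P)-c["position"])
    x,y=q[0]/q[2],q[1]/q[2];f=1+c["k1"]*(x*x+y*y);K=np.array(c["K"])
    return K[0,0]*x*f+K[0,2],K[1,1]*y*f+K[1,2]
E
python3 - <<'E'
from h import *
print(observe(),pinch_z)
for n in("top","side","wrist"):
    c=get_calibration(n);print(n,c)
    im,d=grab_frame(n);cv2.imwrite(f"pics/{n}0.png",im);np.save(f"pics/{n}0.npy",d)
E
```

```text
pics
{'time_s': 0.0, 'joint_pos': array([-1.36478197,  0.62934118,  0.03844099,  1.51836006, -0.02700704,
        0.99628684, -0.02001375]), 'qvel': array([-5.23157851e-04,  2.61993797e-04, -4.14345364e-04, -1.25189576e-03,
        2.90857371e-04,  6.61932472e-04, -6.50639876e-05]), 'joint_efforts': array([-2.36282576e-04, -5.49731362e+01,  1.14350058e+00, -1.86635274e+01,
       -5.22773783e-02,  2.36028264e-02,  1.81871733e-04]), 'ee_pos': array([0.17430297, 0.62550337, 0.20455985]), 'eef_rot': array([ 7.96396421e-01,  6.04774222e-01, -7.42181321e-04,  5.74831192e-04]), 'ft_force': array([-0.74756596, -0.12398865,  0.05605994]), 'moment': array([0.00982473, 0.01909805, 0.00569072]), 'grip_width': 0.09392800683979868} 0.0188
top {'K': array([[600.56779012,   0.        , 328.83170842],
       [  0.        , 600.56779012, 236.65119093],
       [  0.        ,   0.        ,   1.        ]]), 'k1': -0.05126708637025448, 'position': array([0.35195696, 0.00141273, 1.30581986]), 'orientation': array([ 0.71469234, -0.69461426,  0.06266508, -0.05290534])}
side {'K': array([[532.36696289,   0.        , 319.36091459],
       [  0.        , 532.36696289, 237.138133  ],
       [  0.        ,   0.        ,   1.        ]]), 'k1': 0.053813673503960734, 'position': array([ 0.25605945, -0.82221098,  1.03579588]), 'orientation': array([ 0.91558717, -0.16324805,  0.05453235, -0.36342322])}
wrist {'K': array([[348.40749717,   0.        , 321.26267458],
       [  0.        , 348.40749717, 240.53673243],
       [  0.        ,   0.        ,   1.        ]]), 'k1': -0.04610662033086497, 'position': array([0.11191704, 0.64303732, 0.3834053 ]), 'orientation': array([0.79109635, 0.60092328, 0.06845118, 0.09149982])}
```

View pics/top0.png

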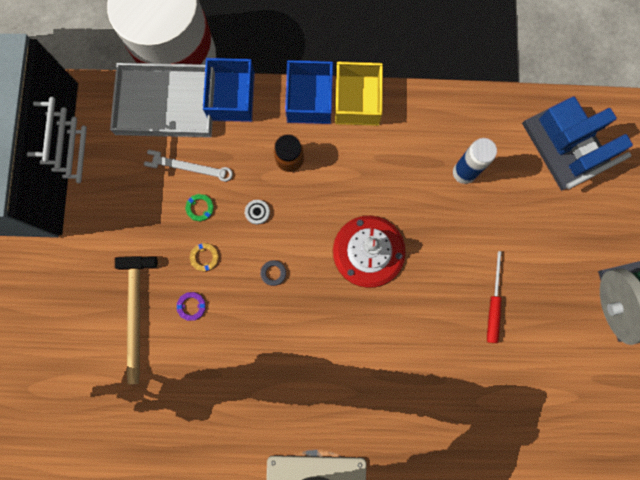

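View pics/side0.png

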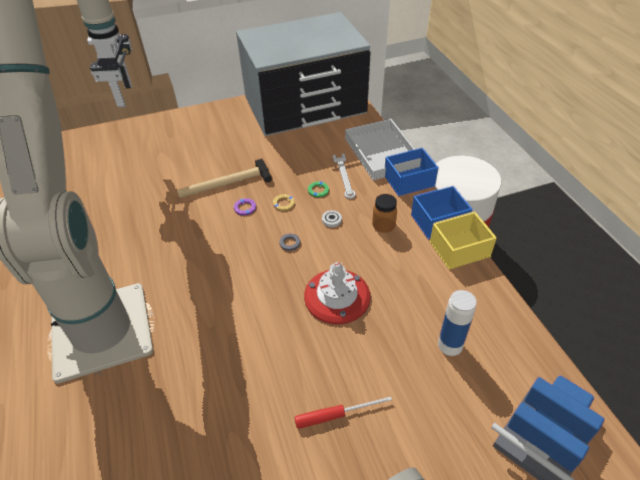

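View pics/wrist0.png

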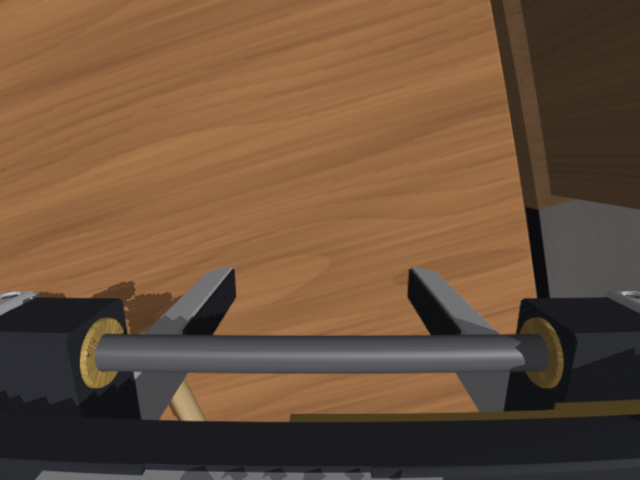

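The top view shows three rings shaped like the nut: green at (200,207), brass-yellow at (204,257) and purple at (191,306). Only the yellow one is brass with blue stripes, so it is the one meant. The hub stand is at (370,250). I'll confirm with an enlarged crop and measure.

```bash
python3 - <<'E'
from h import *
im=cv2.imread("pics/top0.png");c=get_calibration("top")
a=cv2.resize(im[232:282,179:229],(400,400),interpolation=cv2.INTER_CUBIC)
b=cv2.resize(im[205:295,325:415],(400,400),interpolation=cv2.INTER_CUBIC)
cv2.imwrite("pics/crop0.png",np.hstack([a,b]))
h=cv2.cvtColor(im,cv2.COLOR_BGR2HSV)
def cents(m,x0,x1,y0,y1):
    mm=np.zeros_like(m);mm[y0:y1,x0:x1]=m[y0:y1,x0:x1]
    n,l,s,ce=cv2.connectedComponentsWithStats(mm)
    return [(s[i,4],ce[i],mm*0+(l==i)) for i in range(1,n) if s[i,4]>3]
nut=cv2.inRange(h,(18,110,90),(35,255,255));blue=cv2.inRange(h,(100,80,60),(130,255,255))
red=cv2.inRange(h,(0,170,70),(5,255,255))|cv2.inRange(h,(172,170,70),(180,255,255))
allm=((nut|blue))
for s,ce,m in cents(allm,182,226,236,280):
    cs,_=cv2.findContours(m.astype(np.uint8),0,2);e=cv2.minEnclosingCircle(max(cs,key=cv2.contourArea))
    print("nut",s,ce,e,onz(c,*ce,.008),onz(c,*e[0],.008))
pts=[]
for s,ce,m in cents(blue,182,226,236,280): pts.append(onz(c,*ce,.008));print("blue",s,ce,pts[-1])
if len(pts)==2:
    d=pts[1]-pts[0];print("stripe yaw",np.degrees(np.arctan2(d[1],d[0])),(pts[0]+pts[1])/2,np.linalg.norm(d))
for s,ce,m in cents(red,325,415,205,295):
    print("red",s,ce,onz(c,*ce,.018),onz(c,*ce,.057))
    if s>500:
        cs,_=cv2.findContours(m.astype(np.uint8),0,2);e=cv2.minEnclosingCircle(max(cs,key=cv2.contourArea));print(e,onz(c,*e[0],.018))
        el=cv2.fitEllipse(cv2.convexHull(max(cs,key=cv2.contourArea)));print(el,onz(c,*el[0],.012))
o=observe();print(R.from_quat(o["eef_rot"]).as_matrix())
E
```

```text
nut 190 [210.31578947 253.93157895] ((205.35714721679688, 255.82142639160156), 13.422447204589844) [0.52065757 0.24333195 0.008     ] [0.51618977 0.25388768 0.008     ]
nut 174 [196.41954023 260.3045977 ] ((201.3554229736328, 258.0662536621094), 13.201446533203125) [0.50579097 0.27274807 0.008     ] [0.51101114 0.26230471 0.008     ]
blue 16 [200.3125 245.9375] [0.53757962 0.26621271 0.008     ]
blue 15 [206.4        267.86666667] [0.48994162 0.25005064 0.008     ]
stripe yaw -161.25954801660936 [0.51376062 0.25813167 0.008     ] 0.05030498127082035
red 2320 [368.14784483 251.95301724] [ 0.53376724 -0.09961077  0.018     ] [ 0.52826135 -0.0965514   0.057     ]
((368.8462829589844, 251.08657836914062), 36.330875396728516) [ 0.53570733 -0.10109513  0.018     ]
((368.7192077636719, 251.20541381835938), (71.2921371459961, 72.5186996459961), 108.68706512451172) [ 0.53629404 -0.10129993  0.012     ]
red 15 [369.53333333 262.73333333] [ 0.51033998 -0.10300238  0.018     ] [ 0.50554355 -0.0998403   0.057     ]
[[ 2.68400837e-01  9.63307248e-01 -3.68884511e-04]
 [ 9.63306215e-01 -2.68401089e-01 -1.41120389e-03]
 [-1.45843194e-03  2.34195631e-05 -9.99998936e-01]]
```

View pics/crop0.png

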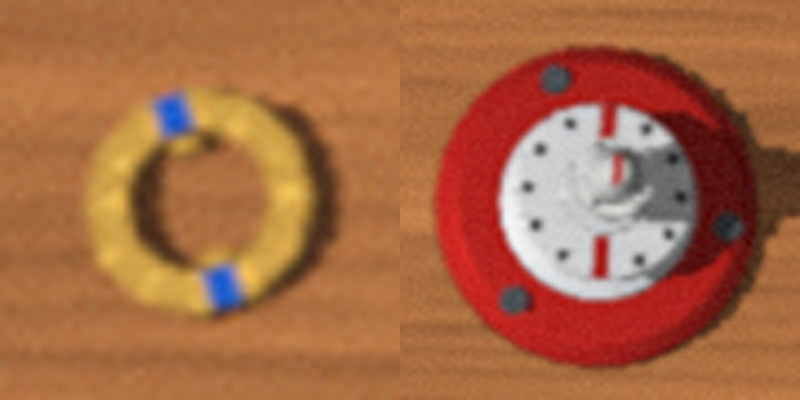

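The crop confirms the brass nut: two blue stripes, centre about (0.514, 0.258), stripe axis about 19°. The stand is at about (0.536, -0.101). I'll move above the nut.

```bash
python3 -m crank '0.9 -0.97 0 0 0 0 1; 0.9 -0.97 0 0 0 0 1; 0.9 -0.97 0 0 0 0 1; 0.9 -0.97 0 0 0 0 1; 0.9 -0.97 0 0 0 0 1; 0.9 -0.97 0 0 0 0 1; 0.9 -0.97 0 0 0 0 1; 0.9 -0.97 0 0 0 0 1'
python3 -m crank '0.91 -0.98 0 0 0 0 1; 0.91 -0.98 0 0 0 0 1; 0.91 -0.98 0 0 0 0 1; 0.91 -0.98 -0.4 0 0 0 1; 0.91 -0.98 -0.4 0 0 0.5 1; 0.91 -0.98 -0.4 0 0 0 1; 0.9 -1 -0.4 0 0 0 1; 0 0 0 0 0 0 1'
python3 - <<'E'
from h import *
o=observe();c=get_calibration("wrist")
im,d=grab_frame("wrist");cv2.imwrite("pics/w1.png",im)
print(o["ee_pos"],o["joint_pos"],np.degrees(np.arctan2(*R.from_quat(o["eef_rot"]).as_matrix()[[1,0],0])))
print(c); print(proj(c,[.5135,.258,.008]),proj(c,o["ee_pos"]))
E
```

```text
time_s: 0.95
ee_pos: [0.3552, 0.431, 0.2053]
eef_rot: [0.796, 0.605, -0.0, 0.0]
ft_force: [0.8, -0.8, 0.5]
grip_width: 0.0936
time_s: 1.75
ee_pos: [0.5163, 0.2541, 0.164]
eef_rot: [0.776, 0.631, -0.001, 0.002]
ft_force: [0.1, -0.5, -0.1]
grip_width: 0.094
[0.51626914 0.25405167 0.16395923] [-0.52675951  0.5711152   0.02806414  1.77404022 -0.01593619  0.79895554
  0.87392571] 78.26179654239954
{'K': array([[348.40749717,   0.        , 321.26267458],
       [  0.        , 348.40749717, 240.53673243],
       [  0.        ,   0.        ,   1.        ]]), 'k1': -0.04610662033086497, 'position': array([0.4527818 , 0.2677631 , 0.34266414]), 'orientation': array([0.7704093 , 0.62715687, 0.07068845, 0.09026022])}
(np.float64(325.59487626494507), np.float64(223.7324120454908)) (np.float64(321.7301091527117), np.float64(282.1104962167167))
```

View pics/w1.png

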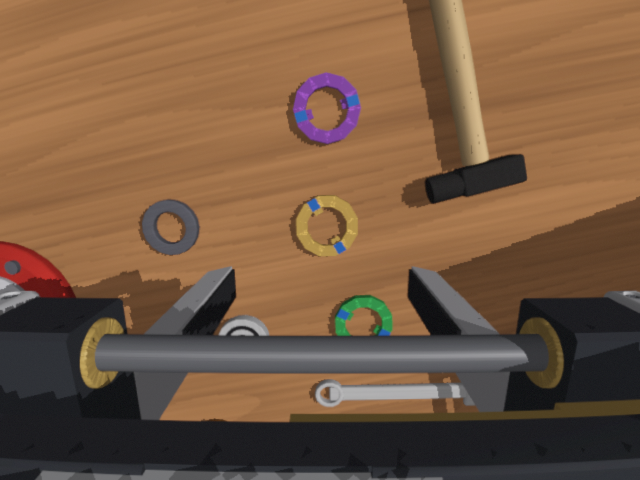

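The wrist view shows the brass nut at about (327,226), close to the predicted (326,224). Purple is at (327,107), green at (363,323), and the bearing is clear of the finger paths. Refining the position.

```bash
cat > nut.py <<'E'
from h import *
def nut(im,c,box,z):
    x0,x1,y0,y1=box
    h=cv2.cvtColor(im,cv2.COLOR_BGR2HSV)
    y=cv2.inRange(h,(18,100,80),(35,255,255));b=cv2.inRange(h,(100,100,60),(130,255,255))
    m=np.zeros_like(y);m[y0:y1,x0:x1]=(y|b)[y0:y1,x0:x1]
    m=cv2.morphologyEx(m,cv2.MORPH_CLOSE,np.ones((5,5)))
    cs,_=cv2.findContours(m,0,2);k=max(cs,key=cv2.contourArea);el=cv2.fitEllipse(cv2.convexHull(k))
    print("ellipse",el,onz(c,*el[0],z))
    mb=np.zeros_like(b);mb[y0:y1,x0:x1]=b[y0:y1,x0:x1]
    n,l,s,ce=cv2.connectedComponentsWithStats(mb)
    i=sorted(range(1,n),key=lambda i:-s[i,4])[:2];p=[onz(c,*ce[j],z) for j in i]
    if len(p)==2:
        d=p[1]-p[0];print("stripes",[ce[j] for j in i],"mid",(p[0]+p[1])/2,"yaw",np.degrees(np.arctan2(d[1],d[0]))%180,np.linalg.norm(d))
E
python3 - <<'E'
from nut import *
im=cv2.imread("pics/w1.png");c=get_calibration("wrist");nut(im,c,(285,370,185,265),.008)
c=get_calibration("top");im=cv2.imread("pics/top0.png")
a=onz(c,371.8,232,.057);b=onz(c,370.5,262.6,.057);d=a-b;print("hub line",a,b,np.degrees(np.arctan2(d[1],d[0])))
E
```

```text
ellipse ((326.431640625, 225.38906860351562), (61.88447570800781, 62.55047607421875), 85.39250183105469) [0.51351681 0.26189142 0.008     ]
stripes [array([313.23333333, 204.42222222]), array([339.2962963 , 247.16049383])] mid [0.51419749 0.26176939 0.008     ] yaw 19.52866528970729 0.04966373048436443
hub line [ 0.57104667 -0.10357441  0.057     ] [ 0.50588326 -0.10186433  0.057     ] -1.5032621436485496
```

```bash
python3 -m crank '-0.1 0.26 -0.9 0 0 0.12 1; 0 0 -0.9 0 0 0 1; 0 0 -0.9 0 0 0 1; 0 0 0 0 0 0 1;0 0 0 0 0 0 1'
python3 - <<'E'
from nut import *
o=observe();c=get_calibration("wrist")
im,d=grab_frame("wrist");cv2.imwrite("pics/w2.png",im)
print(o["ee_pos"],c["position"],np.degrees(np.arctan2(*R.from_quat(o["eef_rot"]).as_matrix()[[1,0],0])))
u,v=proj(c,[.5137,.260,.008]);print(u,v)
nut(im,c,(int(u-60),int(u+60),int(v-60),int(v+60)),.008)
c=get_calibration("top");im,d=grab_frame("top");cv2.imwrite("pics/t2.png",im)
E
```

```text
time_s: 2.3
ee_pos: [0.5104, 0.2677, 0.0983]
eef_rot: [0.767, 0.642, -0.0, -0.0]
ft_force: [-0.2, 0.4, 0.6]
grip_width: 0.0943
[0.51039388 0.2676783  0.09829535] [0.44664026 0.27876776 0.27705943] 79.83358426233916
312.8557980846148 248.82778772894954
ellipse ((311.3116455078125, 250.54039001464844), (75.06426239013672, 76.75043487548828), 85.48583984375) [0.51487032 0.25852999 0.008     ]
stripes [array([295.64705882, 225.25735294]), array([326.6302521 , 277.52941176])] mid [0.51595493 0.25840737 0.008     ] yaw 19.367695953843953 0.049657574748994085
```

View pics/w2.png

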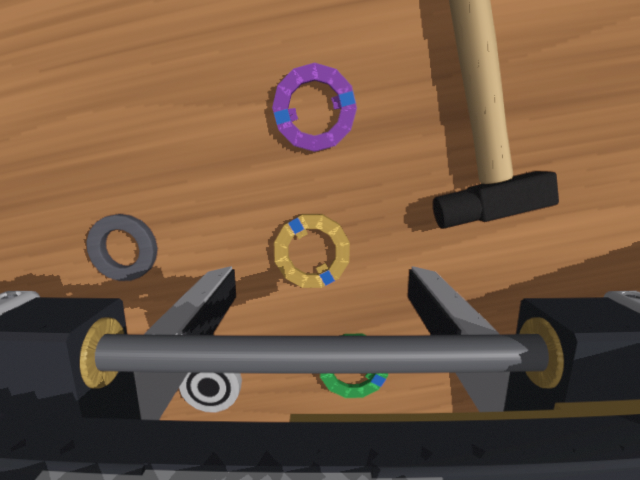

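```bash
python3 -m crank '0.15 -0.32 0 0 0 -0.02 1; 0 0 0 0 0 0 1;0 0 0 0 0 0 1;0 0 0 0 0 0 1'
python3 - <<'E'
from nut import *
o=observe();c=get_calibration("wrist")
im,d=grab_frame("wrist")
print(o["ee_pos"],c["position"],np.degrees(np.arctan2(*R.from_quat(o["eef_rot"]).as_matrix()[[1,0],0])))
u,v=proj(c,[.5145,.258,.008]);print(u,v)
nut(im,c,(int(u-60),int(u+60),int(v-60),int(v+60)),.008)
print(observe()["ee_pos"])
E
```

```text
time_s: 2.8
ee_pos: [0.5148, 0.2587, 0.0983]
eef_rot: [0.768, 0.64, 0.0, -0.0]
ft_force: [-0.3, -0.0, -1.1]
grip_width: 0.0936
[0.51484888 0.25870979 0.09829499] [0.45102976 0.27004562 0.27699442] 79.56521865909214
320.66801149915364 242.78374869787785
ellipse ((321.5370788574219, 243.28028869628906), (75.42294311523438, 77.10957336425781), 88.5725326538086) [0.51502393 0.25860525 0.008     ]
stripes [array([305.71428571, 217.75714286]), array([336.70491803, 270.23770492])] mid [0.51596797 0.2583888  0.008     ] yaw 19.408467473111113 0.049521774350471
[0.51478214 0.25875371 0.09816891]
```

Centred within about 1 mm and 0.2°. Descending and gripping.

```bash
python3 -m crank '0 0 -0.9 0 0 0 1; 0 0 -0.9 0 0 0 1; 0 0 -0.9 0 0 0 1; 0 0 -0.8 0 0 0 1; 0 0 -0.28 0 0 0 1; 0 0 0 0 0 0 1;0 0 0 0 0 0 1'
python3 -m crank '0 0 0 0 0 0 -1; 0 0 0 0 0 0 -1; 0 0 0 0 0 0 -1; 0 0 0 0 0 0 -1; 0 0 0 0 0 0 -1; 0 0 0 0 0 0 -1' 30
```

```text
time_s: 3.55
ee_pos: [0.5152, 0.259, 0.0041]
eef_rot: [0.768, 0.64, 0.0, 0.0]
ft_force: [-0.6, 0.5, 0.1]
grip_width: 0.0937
time_s: 4.15
ee_pos: [0.5149, 0.2587, 0.0037]
eef_rot: [0.768, 0.64, 0.0, 0.0]
ft_force: [-0.7, 0.3, 1.8]
grip_width: 0.059
```

Only about 4 mm of pad holds the nut, so I'll regrip 2 mm lower.

```bash
python3 -m crank '0 0 0 0 0 0 0.6; 0 0 0 0 0 0 0.6; 0 0 -0.09 0 0 0 0.6; 0 0 0 0 0 0 0.6; 0 0 0 0 0 0 -1; 0 0 0 0 0 0 -1; 0 0 0 0 0 0 -1; 0 0 0 0 0 0 -1' 40
python3 -m crank '0 0 0.3 0 0 0 -1; 0 0 0.6 0 0 0 -1; 0 0 0.9 0 0 0 -1; 0 0 1 0 0 0 -1; 0 0 1 0 0 0 -1; 0 0 1 0 0 0 -1; 0 0 1 0 0 0 -1;  0 0 1 0 0 0 -1'
python3 - <<'E'
from nut import *
o=observe();c=get_calibration("wrist")
im,d=grab_frame("wrist");cv2.imwrite("pics/w3.png",im)
print(o["ee_pos"],o["joint_pos"],o["ft_force"],np.degrees(np.arctan2(*R.from_quat(o["eef_rot"]).as_matrix()[[1,0],0])))
E
```

```text
time_s: 4.95
ee_pos: [0.5147, 0.2587, 0.0012]
eef_rot: [0.768, 0.64, 0.0, -0.0]
ft_force: [-0.1, 0.6, 0.2]
grip_width: 0.0591
time_s: 5.75
ee_pos: [0.5146, 0.2586, 0.1737]
eef_rot: [0.768, 0.64, 0.001, 0.0]
ft_force: [1.1, -0.5, -0.4]
grip_width: 0.0591
[0.51461765 0.25856376 0.17365451] [-0.52632167  0.55785277  0.01844191  1.76604653 -0.013449    0.81671722
  0.88741306] [ 1.09831352 -0.51305819 -0.41219472] 79.57762409536613
```

View pics/w3.png

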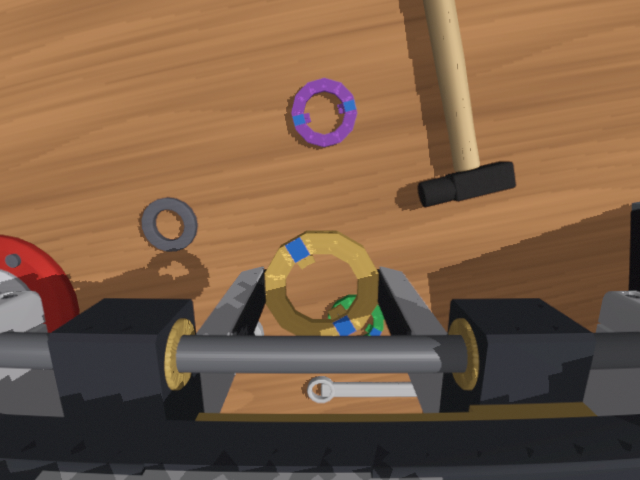

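Nut held level with the stripes visible. Next I'll carry it past the stand, turning −111° on the way, and look at the spindle.

```bash
python3 -m crank '-0.1 -0.5 0.2 0 0 -0.8 -1; -0.1 -0.9 0.2 0 0 -0.8 -1; -0.1 -1 0.2 0 0 -0.8 -1; -0.1 -1 0.2 0 0 -0.8 -1; -0.1 -1 0.2 0 0 -0.8 -1; -0.1 -1 0.2 0 0 -0.8 -1; -0.1 -1 0 0 0 -0.8 -1; -0.1 -1 0 0 0 -0.8 -1'
python3 -m crank '-0.1 -1 0 0 0 -0.8 -1; -0.1 -1 0 0 0 -0.8 -1; -0.1 -1 0 0 0 -0.8 -1; -0.1 -1 0 0 0 -0.8 -1; -0.1 -1 0 0 0 -0.8 -1; -0.1 -1 0 0 0 -0.8 -1; -0.1 -1 0 0 0 -0.8 -1; -0.1 -1 0 0 0 -0.8 -1'
python3 -m crank '0 -1 0 0 0 -0.1 -1; 0 -1 0 0 0 0 -1; 0 -0.5 0 0 0 0 -1; 0 0 0 0 0 0 -1; 0 0 0 0 0 0 -1; 0 0 0 0 0 0 -1'
python3 - <<'E'
from nut import *
o=observe();c=get_calibration("wrist")
im,d=grab_frame("wrist");cv2.imwrite("pics/w4.png",im);np.save("pics/w4.npy",d)
import json;json.dump({k:np.array(v).tolist() for k,v in c.items()},open("pics/w4.json","w"))
print(o["ee_pos"],o["joint_pos"],o["ft_force"],np.degrees(np.arctan2(*R.from_quat(o["eef_rot"]).as_matrix()[[1,0],0])))
print(proj(c,[.536,-.102,.122]))
im,d=grab_frame("top");cv2.imwrite("pics/t4.png",im)
im,d=grab_frame("side");cv2.imwrite("pics/s4.png",im)
E
```

```text
time_s: 6.6
ee_pos: [0.4945, 0.0728, 0.2022]
eef_rot: [0.978, 0.211, 0.001, -0.0]
ft_force: [-0.4, -0.2, -1.9]
grip_width: 0.059
time_s: 7.4
ee_pos: [0.4745, -0.127, 0.2019]
eef_rot: [0.964, -0.265, 0.0, -0.001]
ft_force: [1.2, 0.1, -1.7]
grip_width: 0.0593
time_s: 8.0
ee_pos: [0.4748, -0.1871, 0.2011]
eef_rot: [0.963, -0.269, -0.0, -0.001]
ft_force: [-0.3, 0.6, -1.5]
grip_width: 0.0593
[ 0.47482881 -0.18706918  0.20113969] [-0.07138894  0.49093553  0.57559893  1.91714021 -0.35487135  0.83583681
  0.14816316] [-0.29880027  0.55502897 -1.48919997] -31.168202647469432
(np.float64(332.2928577062187), np.float64(102.68481602579058))
```

View pics/w4.png

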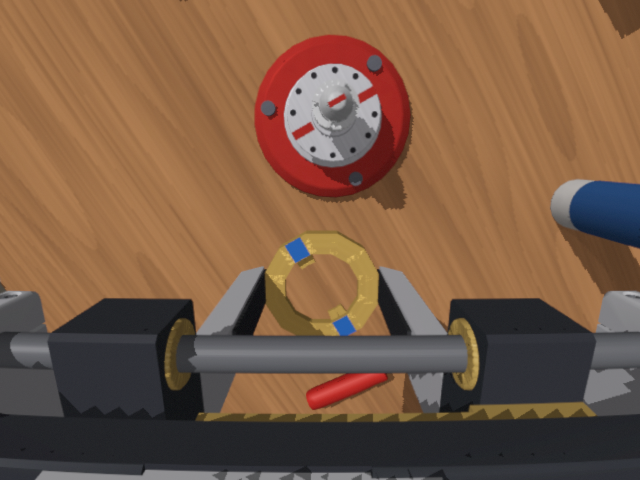

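The view shows the hub with the nose tip at about (337,100), the red line running from (302,131) to (369,93), and the nut below it. Measuring.

```bash
python3 - <<'E'
from nut import *
import json
im=cv2.imread("pics/w4.png");c=json.load(open("pics/w4.json"))
h=cv2.cvtColor(im,cv2.COLOR_BGR2HSV)
red=cv2.inRange(h,(0,150,50),(7,255,255))|cv2.inRange(h,(172,150,50),(180,255,255))
red[205:]=0
n,l,s,ce=cv2.connectedComponentsWithStats(red)
for i in range(1,n):
    if s[i,4]>8:
        print(s[i],ce[i],onz(c,*ce[i],.057),onz(c,*ce[i],.122))
k=np.argmax(s[1:,4])+1
cs,_=cv2.findContours((l==k).astype(np.uint8),0,2);el=cv2.fitEllipse(cv2.convexHull(max(cs,key=cv2.contourArea)));print("base",el,onz(c,*el[0],.018))
hole=cv2.inRange(h,(0,0,0),(180,70,255));hole[:,:270]=0;hole[:,400:]=0;hole[:55]=0;hole[175:]=0
hole=cv2.morphologyEx(hole,cv2.MORPH_OPEN,np.ones((5,5)))
cs,_=cv2.findContours(hole,0,2);el=cv2.fitEllipse(cv2.convexHull(max(cs,key=cv2.contourArea)));print("hub",el,onz(c,*el[0],.057))
cv2.imwrite("pics/hubcrop.png",cv2.resize(im[30:200,250:420],(600,600),interpolation=cv2.INTER_CUBIC))
s4=cv2.imread("pics/s4.png");cv2.imwrite("pics/scrop.png",cv2.resize(s4[230:340,280:400],(650,596),interpolation=cv2.INTER_CUBIC))
cs=get_calibration("side")
for p in([.535,-.102,.122],[.535,-.102,.105]):print(proj(cs,p),proj(get_calibration("top"),p))
E
```

```text
[  254    35   157   163 11323] [331.79351762 115.76163561] [ 0.53669554 -0.10373314  0.057     ] [ 0.53119302 -0.10936905  0.122     ]
[329  95  17  12  76] [336.52631579 100.30263158] [ 0.546911   -0.09471372  0.057     ] [ 0.53935237 -0.10216501  0.122     ]
[293 123  20  16 149] [302.59060403 130.6442953 ] [ 0.50794012 -0.10116751  0.057     ] [ 0.50822533 -0.10731982  0.122     ]
base ((331.8146057128906, 115.56636810302734), (155.92413330078125, 162.41368103027344), 1.6472395658493042) [ 0.54010993 -0.10020322  0.018     ]
hub ((332.4986572265625, 115.12045288085938), (97.12837982177734, 103.13394165039062), 7.05616569519043) [ 0.53750696 -0.10358876  0.057     ]
(np.float64(335.2974755834767), np.float64(264.102820229541)) (np.float64(373.5530738545451), np.float64(244.21293174481025))
(np.float64(335.27547433737925), np.float64(268.95248307256867)) (np.float64(372.8014419242631), np.float64(245.47447192422172))
```

View pics/hubcrop.png

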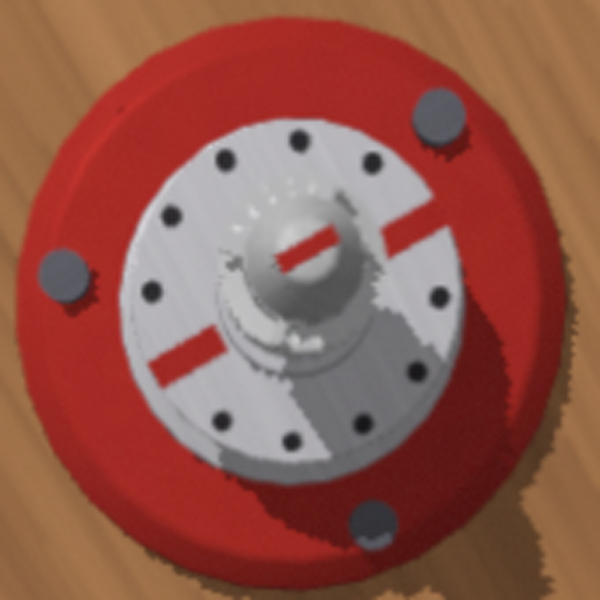

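View pics/scrop.png

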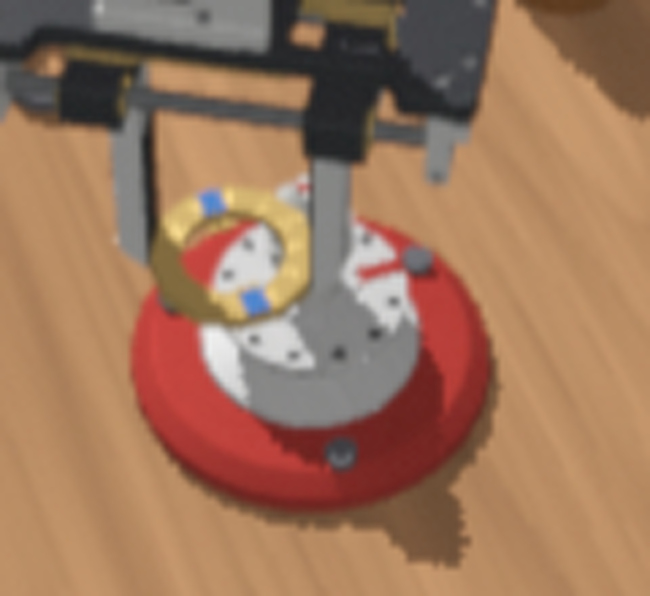

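```bash
python3 - <<'E'
from nut import *
import json
im=cv2.imread("pics/w4.png");c=json.load(open("pics/w4.json"))
nut(im,c,(255,390,225,345),.2081)
for nme,box in(("top",(360,386,233,256)),("side",(325,350,258,285))):
    im=cv2.imread(f"pics/{nme}0.png");c=get_calibration(nme)
    h=cv2.cvtColor(im,cv2.COLOR_BGR2HSV);x0,x1,y0,y1=box
    red=cv2.inRange(h,(0,90,60),(9,255,255))|cv2.inRange(h,(170,90,60),(180,255,255))
    m=red*0;m[y0:y1,x0:x1]=red[y0:y1,x0:x1]
    n,l,s,ce=cv2.connectedComponentsWithStats(m)
    for i in range(1,n): print(nme,s[i],ce[i],onz(c,*ce[i],.122))
    cv2.imwrite(f"pics/{nme}nose.png",cv2.resize(im[y0-10:y1+10,x0-10:x1+10],(400,400),interpolation=cv2.INTER_CUBIC))
a,b=cv2.imread("pics/topnose.png"),cv2.imread("pics/sidenose.png");cv2.imwrite("pics/noses.png",np.hstack([a,b]))
E
```

```text
ellipse ((321.2764587402344, 285.6016845703125), (111.99842071533203, 115.60945892333984), 95.21215057373047) [ 0.47600009 -0.1864848   0.2081    ]
stripes [array([297.05810398, 249.70336391]), array([343.92164179, 326.37686567])] mid [ 0.47492148 -0.18813102  0.2081    ] yaw 88.73547108112291 0.04923419297332046
top [370 233   4   3  10] [371.2 233.9] [ 0.55574636 -0.09696659  0.122     ]
top [385 233   1   1   1] [385. 233.] [ 0.55840511 -0.12463292  0.122     ]
top [373 240   2   6  12] [373.5 242.5] [ 0.53845805 -0.10184146  0.122     ]
side [339 263   1   1   1] [339. 263.] [ 0.54393785 -0.10191293  0.122     ]
side [325 270   4   3   6] [326.16666667 270.66666667] [ 0.50923384 -0.11262497  0.122     ]
side [346 270   4   3   7] [347.71428571 271.        ] [ 0.5535743 -0.1303695  0.122    ]
side [346 279   4   2   6] [347.83333333 279.66666667] [ 0.54469469 -0.15316077  0.122     ]
```

View pics/noses.png

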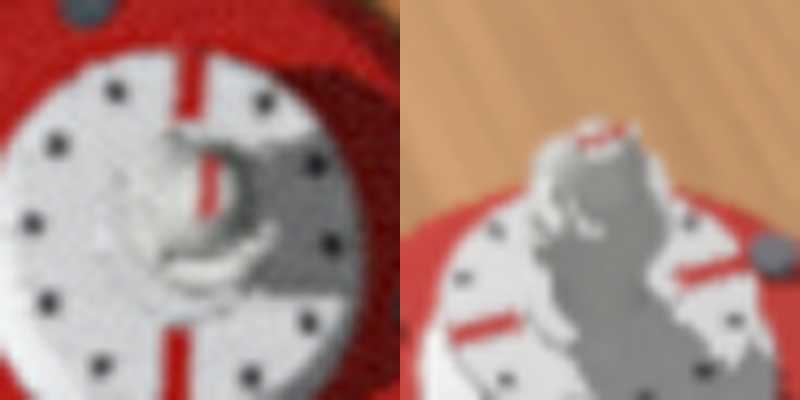

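Nose estimates agree at about (0.5394, −0.102). Moving over it.

```bash
python3 -m crank '0.34 0.44 0 0 0 0 -1; 0.65 0.85 0 0 0 0 -1; 0.65 0.85 0 0 0 0 -1; 0.65 0.85 0 0 0 0 -1; 0.3 0.42 -0.7 0 0 0 -1; 0 0 -0.8 0 0 0 -1; 0 0 0 0 0 0 -1; 0 0 0 0 0 0 -1'
python3 - <<'E'
from nut import *
o=observe();c=get_calibration("wrist")
im,d=grab_frame("wrist");cv2.imwrite("pics/w5.png",im)
print(o["ee_pos"],o["joint_pos"],o["ft_force"],np.degrees(np.arctan2(*R.from_quat(o["eef_rot"]).as_matrix()[[1,0],0])))
h=cv2.cvtColor(im,cv2.COLOR_BGR2HSV)
red=cv2.inRange(h,(0,150,50),(7,255,255))|cv2.inRange(h,(172,150,50),(180,255,255))
m=red*0;m[245:330,280:365]=red[245:330,280:365]
n,l,s,ce=cv2.connectedComponentsWithStats(m)
for i in range(1,n):
    if s[i,4]>15: print(s[i],ce[i],onz(c,*ce[i],.122))
u,v=proj(c,[.5394,-.102,.122]);print(u,v)
cv2.imwrite("pics/w5c.png",cv2.resize(im[220:360,250:390],(600,600),interpolation=cv2.INTER_CUBIC))
E
```

```text
time_s: 8.95
ee_pos: [0.5396, -0.103, 0.1637]
eef_rot: [0.963, -0.269, -0.0, 0.0]
ft_force: [0.7, 0.3, -1.9]
grip_width: 0.0592
[ 0.53958011 -0.10302248  0.16374827] [-0.21195112  0.59327744  0.54032336  1.85595058 -0.41010548  0.80527488
 -0.00319679] [ 0.65511501  0.32004808 -1.93048547] -31.258544029240614
[312 255  17  11  78] [320.48717949 259.52564103] [ 0.54022256 -0.10220824  0.122     ]
[ 286  272   71   32 1281] [317.65651835 290.09211553] [ 0.52747603 -0.11951421  0.122     ]
319.25555855098537 259.88842292317366
```

View pics/w5c.png

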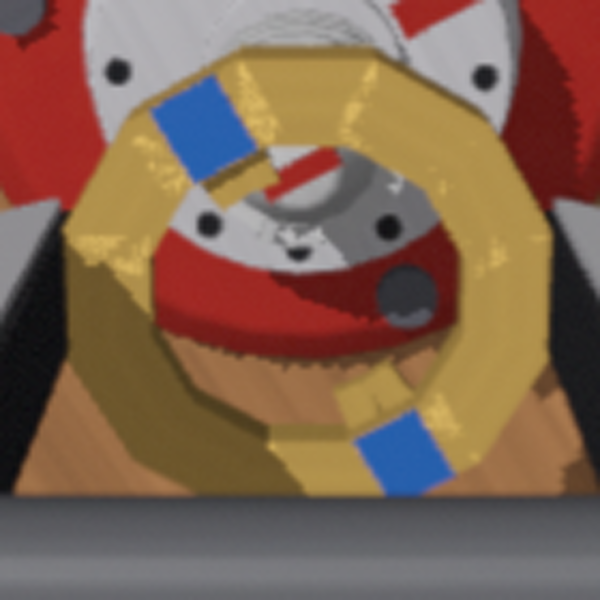

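```bash
python3 -m crank '0 0.036 -0.6 0 0 0 -1; 0 0 -0.6 0 0 0 -1; 0 0 -0.5 0 0 0 -1; 0 0 -0.25 0 0 0 -1; 0 0 0 0 0 0 -1; 0 0 0 0 0 0 -1'
python3 - <<'E'
from nut import *
o=observe();c=get_calibration("wrist")
im,d=grab_frame("wrist")
print(o["ee_pos"],o["ft_force"],o["moment"])
cv2.imwrite("pics/w6c.png",cv2.resize(im[220:360,250:390],(600,600),interpolation=cv2.INTER_CUBIC))
E
```

```text
time_s: 9.6
ee_pos: [0.5398, -0.103, 0.1154]
eef_rot: [0.963, -0.27, 0.0, -0.0]
ft_force: [-0.4, 0.5, -1.1]
grip_width: 0.0589
[ 0.53984109 -0.10298947  0.11544481] [-0.38656984  0.47028947 -1.05446919] [-0.08088361  0.08701946 -0.02395747]
```

View pics/w6c.png

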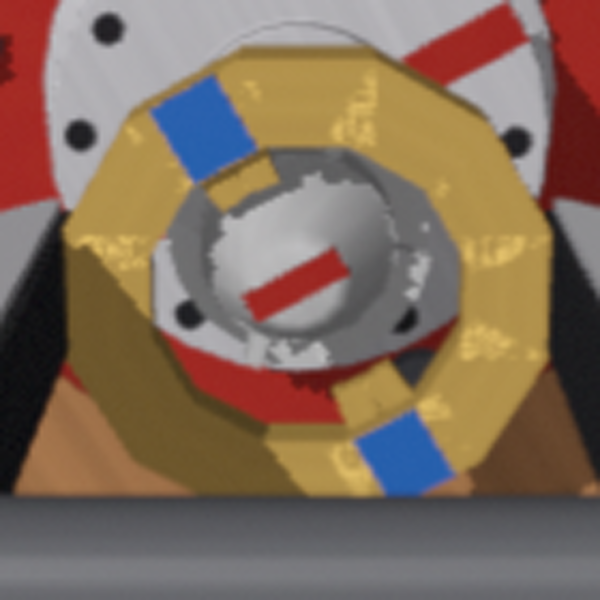

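```bash
python3 - <<'E'
from nut import *
o=observe();c=get_calibration("wrist")
im,d=grab_frame("wrist")
print(o["ee_pos"],o["ft_force"])
h=cv2.cvtColor(im,cv2.COLOR_BGR2HSV)
red=cv2.inRange(h,(0,150,50),(7,255,255))|cv2.inRange(h,(172,150,50),(180,255,255))
m=red*0;m[270:302,303:338]=red[270:302,303:338]
n,l,s,ce=cv2.connectedComponentsWithStats(m)
for i in range(1,n):
    if s[i,4]>15: print(s[i],ce[i],onz(c,*ce[i],.122))
nut(im,c,(255,390,225,336),o["ee_pos"][2]+.0068)
print(proj(c,o["ee_pos"]+[0,0,.0068]))
E
```

```text
[ 0.5399974  -0.10297077  0.11559995] [-0.04667776  0.57927035 -1.32217388]
[307 279  24  16 152] [318.31578947 286.19078947] [ 0.53952865 -0.10202068  0.122     ]
ellipse ((321.1365051269531, 285.46270751953125), (111.16020965576172, 116.20807647705078), 98.75242614746094) [ 0.54108012 -0.10231576  0.12239995]
stripes [array([297.06727829, 249.71865443]), array([343.91011236, 326.41198502])] mid [ 0.5400109  -0.10408292  0.12239995] yaw 88.57054786947526 0.049310553987738925
(np.float64(320.0197206137809), np.float64(287.48396430772686))
```

```bash
python3 -m crank '-0.03 0.04 0 0 0 0 -1; 0 0 0 0 0 0 -1; 0 0 -0.13 0 0 0 -1; 0 0 -0.13 0 0 0 -1; 0 0 -0.1 0 0 0 -1; 0 0 0 0 0 0 -1; 0 0 0 0 0 0 -1'
python3 - <<'E'
from nut import *
o=observe();print(o["ee_pos"],o["ft_force"],o["moment"])
E
```

```text
time_s: 10.4
ee_pos: [0.5387, -0.1017, 0.1058]
eef_rot: [0.963, -0.27, -0.0, 0.0]
ft_force: [-0.5, -0.6, -2.2]
grip_width: 0.0591
[ 0.53866222 -0.10174958  0.1058288 ] [-0.50484474 -0.56179977 -2.23120844] [-0.07367717  0.10063736 -0.05850573]
```

```bash
python3 -m crank '0.01 0 -0.06 0 0 0 -1; 0 0 0 0 0 0 -1; 0 0 0 0 0 0 -1'
python3 - <<'E'
from nut import *
o=observe();print(o["ee_pos"],o["ft_force"],o["moment"])
im,d=grab_frame("wrist");cv2.imwrite("pics/w7c.png",cv2.resize(im[220:360,250:390],(600,600),interpolation=cv2.INTER_CUBIC))
im,d=grab_frame("side");cv2.imwrite("pics/s7c.png",cv2.resize(im[230:320,290:390],(600,540),interpolation=cv2.INTER_CUBIC))
E
```

```text
time_s: 10.7
ee_pos: [0.539, -0.1017, 0.1045]
eef_rot: [0.963, -0.27, 0.0, -0.0]
ft_force: [0.0, -0.3, -1.7]
grip_width: 0.0593
[ 0.53899943 -0.10171551  0.10449485] [ 0.0136386  -0.28257101 -1.73212633] [-0.05075151  0.1057985   0.00181463]
```

View pics/w7c.png

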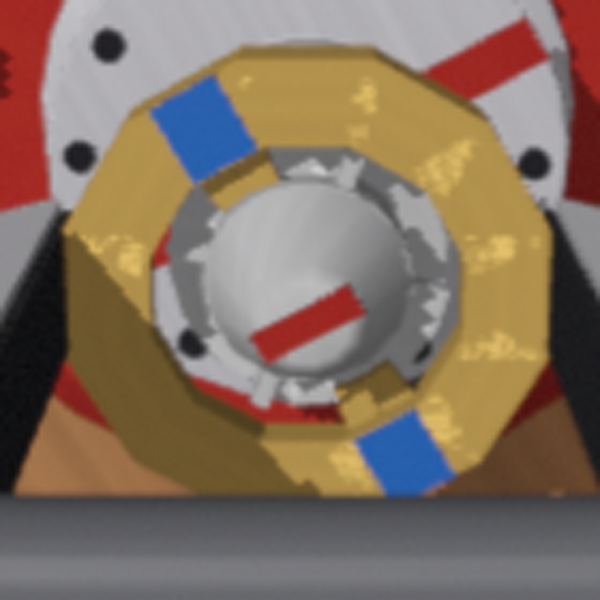

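View pics/s7c.png

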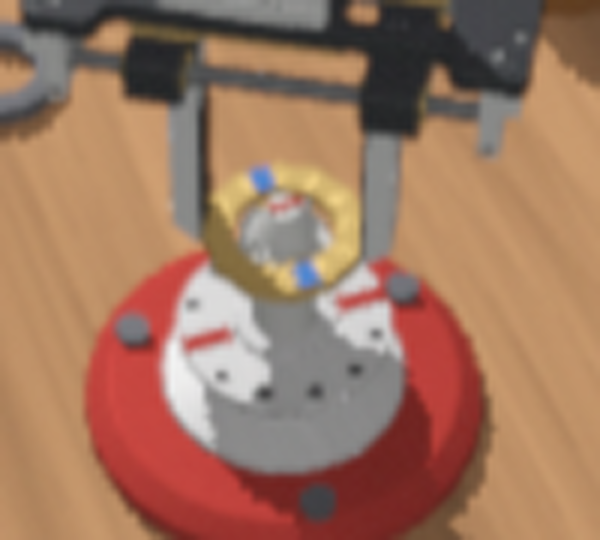

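The nose is through the nut, with the stripes square to the red line. Releasing so the nut settles.

```bash
python3 -m crank '0 0 -0.02 0 0 0 -1; 0 0 0 0 0 0 0.5; 0 0 0 0 0 0 0.5; 0 0 0 0 0 0 0.5; 0 0 0 0 0 0 0.5'
python3 - <<'E'
from nut import *
o=observe();print(o["ee_pos"],o["ft_force"],o["moment"])
c=get_calibration("wrist")
im,d=grab_frame("wrist");cv2.imwrite("pics/w8c.png",cv2.resize(im[220:360,250:390],(600,600),interpolation=cv2.INTER_CUBIC))
for z in(.110,.112): nut(im,c,(255,390,225,336),z)
im,d=grab_frame("side");cv2.imwrite("pics/s8c.png",cv2.resize(im[230:320,290:390],(600,540),interpolation=cv2.INTER_CUBIC))
E
```

```text
time_s: 11.3
ee_pos: [0.5391, -0.1017, 0.1041]
eef_rot: [0.963, -0.27, 0.0, -0.0]
ft_force: [0.7, 0.5, 0.6]
grip_width: 0.0706
[ 0.53910662 -0.10170495  0.10407092] [0.71604488 0.48596468 0.55758553] [-0.03791225  0.1220518   0.04275127]
ellipse ((321.4000549316406, 285.37249755859375), (111.23558807373047, 114.42692565917969), 93.59595489501953) [ 0.54015389 -0.10137441  0.11      ]
stripes [array([296.99692308, 249.39384615]), array([343.76383764, 325.90405904])] mid [ 0.5390078  -0.10288849  0.11      ] yaw 88.61046435158902 0.04942418425960323
ellipse ((321.4000549316406, 285.37249755859375), (111.23558807373047, 114.42692565917969), 93.59595489501953) [ 0.54054113 -0.10073578  0.112     ]
stripes [array([296.99692308, 249.39384615]), array([343.76383764, 325.90405904])] mid [ 0.53940831 -0.10223234  0.112     ] yaw 88.61046435158903 0.04885221653280552
```

View pics/w8c.png

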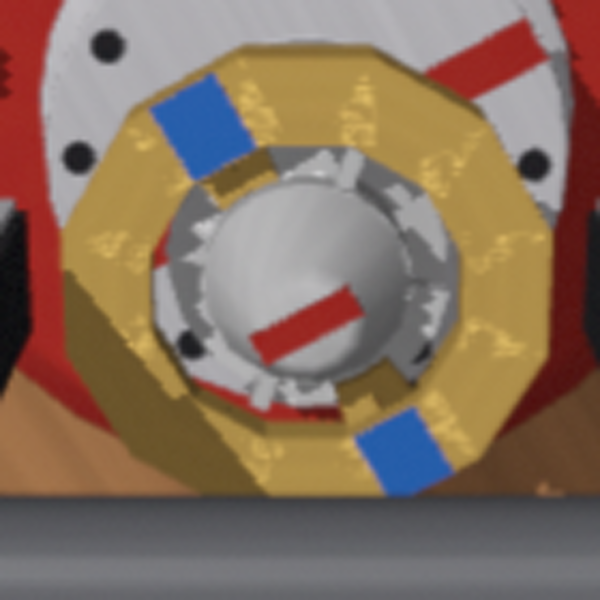

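View pics/s8c.png

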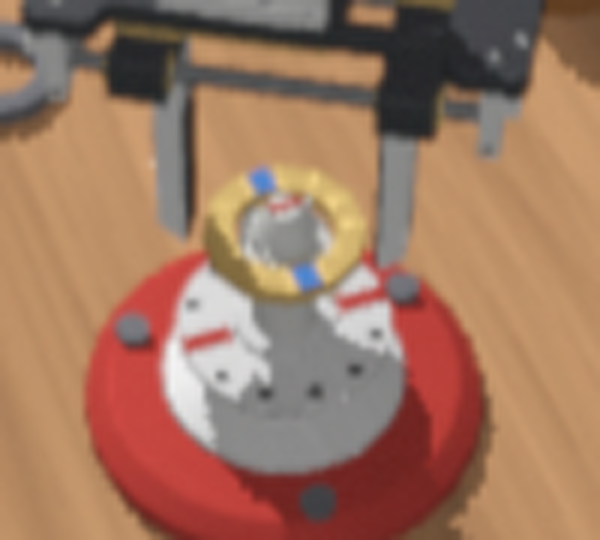

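Nut rests level on the end faces. Regripping deeper, then turning anticlockwise.

```bash
python3 -m crank '0 0 -0.24 0 0 0 0.5; 0 0 -0.24 0 0 0 0.5; 0 0 0 0 0 0 0.5; 0 0 0 0 0 0 -1; 0 0 0 0 0 0 -1; 0 0 0 0 0 0 -1; 0 0 0 0 0 0 -1' 20
python3 -c "
from h import *
o=observe();print(o['ee_pos'],o['ft_force'],o['moment'],o['joint_pos'])"
python3 -m crank '0 0 0 0 0 0.5 -1; 0 0 0 0 0 1 -1; 0 0 0 0 0 1 -1; 0 0 0 0 0 1 -1; 0 0 0 0 0 1 -1; 0 0 0 0 0 1 -1; 0 0 0 0 0 0 -1'
python3 -c "
from h import *
o=observe();print(o['ee_pos'],o['ft_force'],o['moment'],o['joint_pos'],np.degrees(np.arctan2(*R.from_quat(o['eef_rot']).as_matrix()[[1,0],0])))"
```

```text
time_s: 12.1
ee_pos: [0.5389, -0.1017, 0.092]
eef_rot: [0.963, -0.27, -0.0, -0.0]
ft_force: [-0.1, 0.1, -1.0]
grip_width: 0.0597
[ 0.53891923 -0.10166637  0.09197746] [-0.05679487  0.13379214 -0.97151593] [-0.0623032   0.11267757  0.01090446] [-0.16089104  0.68929718  0.46264989  1.9164934  -0.48925935  0.64863923
  0.0618002 ]
time_s: 12.8
ee_pos: [0.5389, -0.1019, 0.0921]
eef_rot: [0.99, 0.139, 0.0, -0.0]
ft_force: [0.4, 0.3, -1.3]
grip_width: 0.0595
[ 0.5389319  -0.10187834  0.09211263] [ 0.4133437   0.26385805 -1.31006948] [-0.07735676  0.07465588  0.00422569] [-0.01343286  0.65292318  0.22886209  1.9122656  -0.24636704  0.60318882
  0.65286604] 15.994104875206467
```

```bash
python3 -m crank '0 0 -0.04 0 0 0 -1; 0 0 0 0 0 0 -1'
python3 -c "
from h import *
o=observe();print(o['ee_pos'],o['ft_force'],o['moment'])"
```

```text
time_s: 13.0
ee_pos: [0.539, -0.1019, 0.0918]
eef_rot: [0.991, 0.137, 0.0, 0.0]
ft_force: [-1.6, 0.1, 6.1]
grip_width: 0.0597
[ 0.53904288 -0.10188733  0.09175247] [-1.61422622  0.09827828  6.0628797 ] [-0.04116321  0.43726839  0.01605394]
```

Contact felt at +6 N. Continuing anticlockwise under this light push.

```bash
python3 -m crank '0 0 0 0 0 0.6 -1; 0 0 0 0 0 0.6 -1; 0 0 0 0 0 0.6 -1; 0 0 0 0 0 0 -1'
python3 -c "
from h import *
o=observe();print(o['ee_pos'],o['ft_force'],o['moment'],np.degrees(np.arctan2(*R.from_quat(o['eef_rot']).as_matrix()[[1,0],0])))"
python3 -m crank '0 0 0 0 0 0.5 -1; 0 0 0 0 0 0.5 -1; 0 0 0 0 0 0 -1'
python3 -c "
from h import *
o=observe();print(o['ee_pos'],o['ft_force'],o['moment'],np.degrees(np.arctan2(*R.from_quat(o['eef_rot']).as_matrix()[[1,0],0])))"
```

```text
time_s: 13.4
ee_pos: [0.5397, -0.1015, 0.0915]
eef_rot: [0.963, 0.27, 0.001, 0.0]
ft_force: [0.7, 2.3, 4.3]
grip_width: 0.0596
[ 0.5397204  -0.10148693  0.09154198] [0.7161389  2.26104707 4.2673171 ] [ 0.15538419 -0.00839798  0.001138  ] 31.327410992493103
time_s: 13.7
ee_pos: [0.5387, -0.1018, 0.0908]
eef_rot: [0.94, 0.341, -0.0, -0.0]
ft_force: [-0.4, 0.5, -1.5]
grip_width: 0.0596
[ 0.53872693 -0.10175653  0.09076422] [-0.40792485  0.51562834 -1.46854393] [-0.06565745  0.00034592 -0.01682653] 39.85723342783789
```

The push vanished (+4 → −1.5 N) at about 71° of turn, so the tabs are in the gap. Following it down.

```bash
python3 -m crank '0 0 -0.04 0 0 0.4 -1; 0 0 -0.04 0 0 0.3 -1; 0 0 -0.04 0 0 0 -1; 0 0 0 0 0 0 -1'
python3 -c "
from h import *
o=observe();print(o['ee_pos'],o['ft_force'],o['moment'],np.degrees(np.arctan2(*R.from_quat(o['eef_rot']).as_matrix()[[1,0],0])))"
python3 -m crank '0 0 -0.04 0 0 0 -1; 0 0 -0.04 0 0 0 -1; 0 0 0 0 0 0 -1'
python3 -c "
from h import *
o=observe();print(o['ee_pos'],o['ft_force'],o['moment'],np.degrees(np.arctan2(*R.from_quat(o['eef_rot']).as_matrix()[[1,0],0])))"
```

```text
time_s: 14.1
ee_pos: [0.5386, -0.1018, 0.0876]
eef_rot: [0.921, 0.39, -0.0, -0.0]
ft_force: [0.5, -0.7, -1.2]
grip_width: 0.0598
[ 0.53857804 -0.10178778  0.08758299] [ 0.50149781 -0.74057228 -1.15586174] [-0.07395465  0.00884658  0.04501641] 45.8550796821872
time_s: 14.4
ee_pos: [0.539, -0.1018, 0.0864]
eef_rot: [0.921, 0.391, 0.0, 0.0]
ft_force: [-2.9, 0.6, 4.1]
grip_width: 0.0594
[ 0.53897488 -0.10179731  0.08644879] [-2.90796848  0.62219668  4.0686128 ] [ 0.04168342  0.33913749 -0.00889874] 45.99672046737839
```

Floor felt at about 5 mm below the faces, so it has dropped in at about 77° of turn. Relieving the push a little, then turning clockwise and following the 12 mm lead.

```bash
python3 -m crank '0 0 0.02 0 0 0 -1; 0 0 0 0 0 -0.3 -1; 0 0 -0.006 0 0 -0.5 -1; 0 0 -0.007 0 0 -0.6 -1; 0 0 -0.007 0 0 -0.6 -1; 0 0 -0.007 0 0 -0.6 -1; 0 0 0 0 0 0 -1'
python3 -c "
from h import *
o=observe();print(o['ee_pos'],o['ft_force'],o['moment'],o['joint_pos'],np.degrees(np.arctan2(*R.from_quat(o['eef_rot']).as_matrix()[[1,0],0])))"
```

```text
time_s: 15.1
ee_pos: [0.5392, -0.1017, 0.0858]
eef_rot: [0.979, 0.205, 0.0, 0.0]
ft_force: [-0.3, 0.3, 1.2]
grip_width: 0.0597
[ 0.53916753 -0.10165132  0.08581985] [-0.29736208  0.3448013   1.15483558] [-0.06394781  0.01506152 -0.0337468 ] [ 0.01093124  0.65945915  0.18985675  1.91521004 -0.21022284  0.58555845
  0.75086657] 23.678055828563174
```

Running freely (moment about 0.03 N m). Continuing.

```bash
python3 -m crank '0 0 -0.009 0 0 -0.8 -1; 0 0 -0.009 0 0 -0.8 -1; 0 0 -0.009 0 0 -0.8 -1; 0 0 -0.009 0 0 -0.8 -1; 0 0 -0.009 0 0 -0.8 -1; 0 0 -0.009 0 0 -0.8 -1; 0 0 -0.009 0 0 -0.8 -1; 0 0 0 0 0 0 -1'
python3 -c "
from h import *
o=observe();print(o['ee_pos'],o['ft_force'],o['moment'],o['joint_pos'],np.degrees(np.arctan2(*R.from_quat(o['eef_rot']).as_matrix()[[1,0],0])))"
```

```text
time_s: 15.9
ee_pos: [0.5391, -0.1015, 0.0842]
eef_rot: [0.978, -0.211, 0.0, 0.0]
ft_force: [0.3, 0.6, 2.3]
grip_width: 0.059
[ 0.5391097  -0.10154894  0.08417023] [0.33248293 0.57559586 2.26984146] [-0.06693661  0.10060055 -0.00596481] [-0.13733333  0.69481156  0.42411078  1.92046233 -0.46710608  0.6240849
  0.16039527] -24.32603609599011
```

```bash
python3 -m crank '0 0 -0.009 0 0 -0.8 -1; 0 0 -0.009 0 0 -0.8 -1; 0 0 -0.009 0 0 -0.8 -1; 0 0 -0.009 0 0 -0.8 -1; 0 0 -0.009 0 0 -0.8 -1; 0 0 -0.009 0 0 -0.8 -1; 0 0 -0.009 0 0 -0.8 -1; 0 0 0 0 0 0 -1'
python3 -c "
from h import *
o=observe();print(o['ee_pos'],o['ft_force'],o['moment'],o['joint_pos'],np.degrees(np.arctan2(*R.from_quat(o['eef_rot']).as_matrix()[[1,0],0])))
im,d=grab_frame('wrist');cv2.imwrite('pics/w9.png',im)"
```

```text
time_s: 16.7
ee_pos: [0.539, -0.1015, 0.0826]
eef_rot: [0.807, -0.59, -0.0, 0.0]
ft_force: [0.8, 0.8, 2.4]
grip_width: 0.0594
[ 0.53904598 -0.1014889   0.08257088] [0.83493926 0.82988861 2.35138147] [0.03717282 0.20560665 0.00531526] [-0.27269593  0.75610146  0.65520383  1.92509006 -0.70230183  0.70349841
 -0.45235326] -72.34166279043248
```

View pics/w9.png

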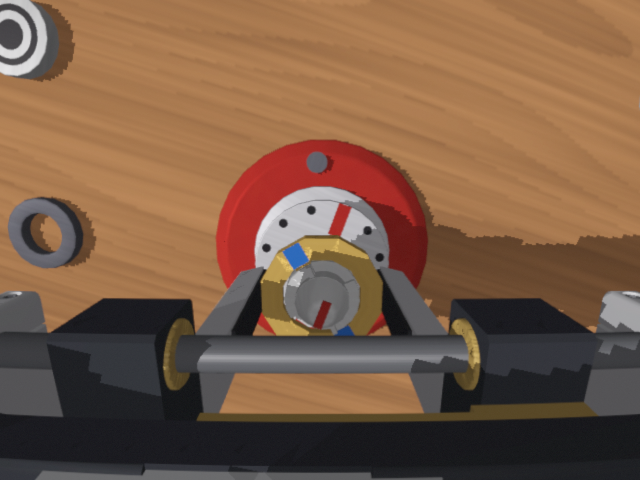

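The wrist view shows the nut turning with the jaws, stripes at (295,254) and (345,332), the same as before relative to the fingers. One more piece, then a regrip.

```bash
python3 -m crank '0 0 -0.0095 0 0 -0.8 -1; 0 0 -0.009 0 0 -0.8 -1; 0 0 -0.009 0 0 -0.8 -1; 0 0 -0.009 0 0 -0.8 -1; 0 0 -0.009 0 0 -0.8 -1; 0 0 -0.009 0 0 -0.8 -1; 0 0 -0.009 0 0 -0.8 -1; 0 0 0 0 0 0 -1'
python3 -c "
from h import *
o=observe();print(o['ee_pos'],o['ft_force'],o['moment'],o['joint_pos'],np.degrees(np.arctan2(*R.from_quat(o['eef_rot']).as_matrix()[[1,0],0])))"
```

```text
time_s: 17.55
ee_pos: [0.5391, -0.1016, 0.081]
eef_rot: [-0.497, 0.868, 0.0, -0.0]
ft_force: [-0.4, 1.6, 2.3]
grip_width: 0.0593
[ 0.5391463  -0.10156127  0.08096231] [-0.42331244  1.57653966  2.30979788] [ 0.17335476  0.08377542 -0.06437952] [-0.38454812  0.84322053  0.87377867  1.92874407 -0.89914226  0.82033413
 -1.10622354] -120.44421389993269
```

166° done. Opening, turning back 210° (seven flats) and regripping.

```bash
python3 -m crank '0 0 0 0 0 0 0.6; 0 0 0 0 0 0 0.6; 0 0 0 0 0 0 0.6; 0 0 0 0 0 0.6 0.6; 0 0 0 0 0 0.83 0.6; 0 0 0 0 0 1 0.6; 0 0 0 0 0 1 0.6; 0 0 0 0 0 1 0.6'
python3 -m crank '0 0 0 0 0 1 0.6; 0 0 0 0 0 1 0.6; 0 0 0 0 0 1 0.6; 0 0 0 0 0 1 0.6; 0 0 0 0 0 1 0.6; 0 0 0 0 0 1 0.6; 0 0 0 0 0 1 0.6; 0 0 0 0 0 1 0.6'
python3 -m crank '0 0 0 0 0 1 0.6; 0 0 0 0 0 1 0.6; 0 0 0 0 0 1 0.6; 0 0 0 0 0 1 0.6; 0 0 0 0 0 1 0.6; 0 0 0 0 0 1 0.6; 0 0 0 0 0 1 0.6; 0 0 0 0 0 1 0.6'
python3 -m crank '0 0 0 0 0 1 0.6; 0 0 0 0 0 1 0.6; 0 0 0 0 0 1 0.6; 0 0 0 0 0 1 0.6; 0 0 0 0 0 0 0.6; 0 0 0 0 0 0 0.6'
python3 -c "
from nut import *
o=observe();print(o['ee_pos'],o['ft_force'],o['moment'],o['joint_pos'],np.degrees(np.arctan2(*R.from_quat(o['eef_rot']).as_matrix()[[1,0],0])))
c=get_calibration('wrist')
im,d=grab_frame('wrist');cv2.imwrite('pics/w10.png',im)
nut(im,c,(255,390,225,345),.0995)
"
```

```text
time_s: 18.35
ee_pos: [0.5389, -0.1018, 0.0811]
eef_rot: [0.754, -0.657, 0.0, 0.0]
ft_force: [0.5, -0.5, -0.5]
grip_width: 0.0751
time_s: 19.15
ee_pos: [0.539, -0.1019, 0.0812]
eef_rot: [0.993, -0.117, 0.0, 0.0]
ft_force: [0.6, -1.2, 0.4]
grip_width: 0.0751
time_s: 19.95
ee_pos: [0.539, -0.102, 0.0812]
eef_rot: [0.886, 0.464, 0.0, 0.0]
ft_force: [0.8, -0.5, 1.3]
grip_width: 0.0755
time_s: 20.55
ee_pos: [0.5389, -0.102, 0.0811]
eef_rot: [0.713, 0.702, 0.0, 0.0]
ft_force: [-0.0, 0.8, -0.4]
grip_width: 0.0751
[ 0.53892328 -0.10200811  0.08109616] [-0.01752513  0.80088441 -0.38002983] [0.0112403  0.00714105 0.01378116] [ 0.21841901  0.6594622  -0.12549194  1.91220253  0.14062061  0.57816979
  1.5562161 ] 89.10409333596976
ellipse ((323.5680236816406, 290.3781433105469), (118.13887023925781, 122.19987487792969), 105.20430755615234) [ 0.53645368 -0.10124696  0.0995    ]
stripes [array([322.37994723, 245.87862797]), array([322.0952381 , 332.97619048])] mid [ 0.53669027 -0.10190342  0.0995    ] yaw 178.9657841714423 0.04537395914378899
```

View pics/w10.png

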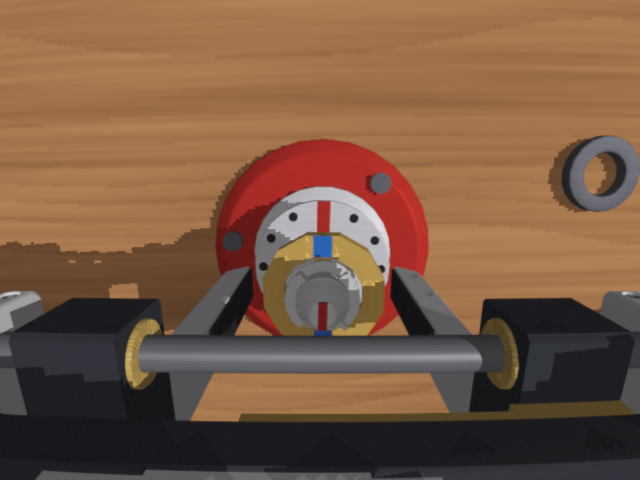

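The nut stayed put (stripes along the red line, as predicted) and the jaws are square on a pair of flats. Gripping and finishing the remaining 194°.

```bash
python3 -m crank '0 0 0 0 0 0 -1; 0 0 0 0 0 0 -1; 0 0 0 0 0 0 -1; 0 0 0 0 0 0 -1; 0 0 -0.005 0 0 -0.4 -1; 0 0 -0.009 0 0 -0.8 -1; 0 0 -0.009 0 0 -0.8 -1; 0 0 -0.009 0 0 -0.8 -1' 20
python3 -m crank '0 0 -0.009 0 0 -0.8 -1; 0 0 -0.009 0 0 -0.8 -1; 0 0 -0.009 0 0 -0.8 -1; 0 0 -0.009 0 0 -0.8 -1; 0 0 -0.009 0 0 -0.8 -1; 0 0 -0.009 0 0 -0.8 -1; 0 0 -0.009 0 0 -0.8 -1; 0 0 0 0 0 0 -1'
python3 -c "
from h import *
o=observe();print(o['ee_pos'],o['ft_force'],o['moment'],o['joint_pos'],np.degrees(np.arctan2(*R.from_quat(o['eef_rot']).as_matrix()[[1,0],0])))"
```

```text
time_s: 21.4
ee_pos: [0.5389, -0.1018, 0.0803]
eef_rot: [0.844, 0.537, -0.0, 0.0]
ft_force: [-0.4, 0.3, -0.8]
grip_width: 0.0594
time_s: 22.2
ee_pos: [0.539, -0.1014, 0.0786]
eef_rot: [0.989, 0.149, -0.0, 0.0]
ft_force: [-0.0, -0.8, 0.1]
grip_width: 0.0593
[ 0.53901986 -0.10141553  0.07863806] [-0.00079294 -0.75360698  0.06432897] [ 0.03725688  0.03416958 -0.02458154] [-0.01186509  0.67447589  0.2249706   1.92030449 -0.25868281  0.57463299
  0.68179148] 17.08635195185733
```

```bash
python3 -m crank '0 0 -0.0095 0 0 -0.8 -1; 0 0 -0.0095 0 0 -0.8 -1; 0 0 -0.0095 0 0 -0.8 -1; 0 0 -0.009 0 0 -0.8 -1; 0 0 -0.009 0 0 -0.8 -1; 0 0 -0.009 0 0 -0.8 -1; 0 0 -0.009 0 0 -0.8 -1; 0 0 0 0 0 0 -1'
python3 -m crank '0 0 -0.0095 0 0 -0.8 -1; 0 0 -0.0095 0 0 -0.8 -1; 0 0 -0.0095 0 0 -0.8 -1; 0 0 -0.009 0 0 -0.8 -1; 0 0 -0.009 0 0 -0.8 -1; 0 0 -0.009 0 0 -0.8 -1; 0 0 -0.009 0 0 -0.8 -1; 0 0 0 0 0 0 -1'
python3 -c "
from h import *
o=observe();print(o['ee_pos'],o['ft_force'],o['moment'],o['joint_pos'],np.degrees(np.arctan2(*R.from_quat(o['eef_rot']).as_matrix()[[1,0],0])))"
```

```text
time_s: 23.0
ee_pos: [0.539, -0.1015, 0.077]
eef_rot: [0.964, -0.266, -0.0, 0.0]
ft_force: [-0.4, 0.0, 0.6]
grip_width: 0.0593
time_s: 23.8
ee_pos: [0.539, -0.1016, 0.0754]
eef_rot: [0.772, -0.636, -0.0, 0.0]
ft_force: [0.3, 0.9, 1.1]
grip_width: 0.0593
[ 0.53901144 -0.10162789  0.07538459] [0.2683617  0.88461291 1.13613437] [-0.00409543  0.17396142 -0.01951368] [-0.28840123  0.7790809   0.68544667  1.92972909 -0.75175704  0.7086847
 -0.52173565] -78.93527954265289
```

```bash
python3 -m crank '0 0 -0.0095 0 0 -0.8 -1; 0 0 -0.0095 0 0 -0.8 -1; 0 0 -0.0095 0 0 -0.8 -1; 0 0 -0.009 0 0 -0.75 -1; 0 0 -0.002 0 0 -0.2 -1; 0 0 0 0 0 0 -1; 0 0 0 0 0 0 -1'
python3 -c "
from nut import *
o=observe();print(o['ee_pos'],o['ft_force'],o['moment'],o['joint_pos'],np.degrees(np.arctan2(*R.from_quat(o['eef_rot']).as_matrix()[[1,0],0])))
c=get_calibration('wrist')
im,d=grab_frame('wrist');cv2.imwrite('pics/w11.png',im);nut(im,c,(255,390,225,345),.0935)
im,d=grab_frame('side');cv2.imwrite('pics/s11.png',cv2.resize(im[200:340,270:410],(600,600),interpolation=cv2.INTER_CUBIC))"
```

```text
time_s: 24.5
ee_pos: [0.539, -0.1016, 0.0745]
eef_rot: [-0.59, 0.808, 0.0, 0.0]
ft_force: [0.1, 0.7, 1.4]
grip_width: 0.0594
[ 0.53900698 -0.1016004   0.07449205] [0.11943437 0.72222846 1.38052323] [0.11048642 0.15109734 0.00717412] [-0.35528588  0.8298683   0.81526008  1.93227461 -0.87107773  0.7788258
 -0.91205063] -107.7397031826281
ellipse ((322.0479431152344, 290.6105651855469), (117.67919158935547, 124.23344421386719), 105.3046875) [ 0.54235316 -0.10329329  0.0935    ]
```

View pics/w11.png

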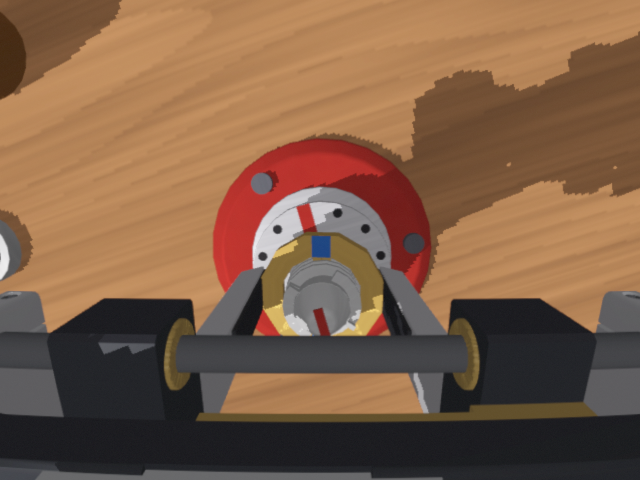

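View pics/s11.png

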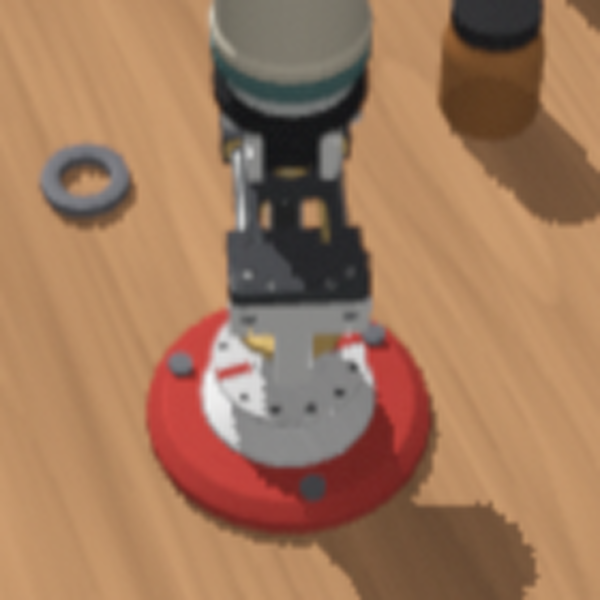

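Total clockwise turn is 363°, and the nut centre is about 16 mm below the end faces. Handing in.

```bash
python3 -c "
from rig import *
o=observe();print(o['time_s'],o['grip_width'],o['ft_force']);print(finish_job())"
```

```text
24.6 0.05940107715721879 [0.66073599 0.68233405 1.22261061]
the job is handed in; nothing more can be done
None
```

The brass quick nut is started on the spindle and the arm is still gripping it. I handed the job in at 24.6 s.

- **Placing:** I picked the nut off the bench and regripped it once, 2 mm lower, for more pad on it. I set it level on the spindle's end faces with its stripes square to the red line within about 1°, released it to settle, and gripped it again.
- **Finding the drop:** I turned it anticlockwise under a light push of about 6 N. The push vanished at about 71° of turn. The nut then followed down about 5 mm to the bottom of the gap, and I stopped at 77°.
- **Turning on:** I turned it clockwise 363° in all, 166° and then 197°, with one regrip between.

**Last checks:**
- The nut followed the 12 mm per turn lead, with small wrist forces and moments throughout.
- The tool height puts the nut's centre about 16 mm below the end faces.
- The finger opening is 59.4 mm, the width of the nut, and the wrist force is about 1.5 N.
- The wrist view shows the nut between the fingers with the spindle through it. In the final view only one stripe was visible, so the automatic stripe-angle check gave no reading. The full-turn count comes from the tool angle and an image check at the regrip.
- I steered clear of the other things on the bench but did not compare them in a final top view.

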